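# Clear the glued panel and bring the long caul out of the tool box

## Task

Get the glued-up panel ready for its caul: wipe the three loose wood chips off the panel onto the mat with the scraper block (push them with the block, not with the fingers) and put the scraper down on the mat. Then draw the long oak caul out of the open tool box, tilting it because it is longer than the opening, and bring it over the panel. Finish while still holding it there: level, across the glue lines, above the middle of the panel and a few centimetres clear of it, and leave the other things on the bench where they are.

Things in the scene. Friction and masses are not known exactly. Their poses are not given: they have to be found in the camera images.
- panel: Fixed oak panel of three glued boards, in two bar clamps. Origin on the mat under its middle. 180 mm in x (across the boards), 240 mm in y (boards and both glue lines run along y); flat top 47 mm above the origin. The clamps' bars run along x beneath, at y = +-65 mm; jaws on the x edges end 3 mm below the top; handles reach x = -240 mm, 45 mm high. Its y ends are free, open mat below.
- panel_middle (a point): Middle of the panel's top face; axes as panel.
- scraper: Loose scraper block standing on the mat beyond the panel's +y end: wood, 150 mm long (x), 28 mm thick (y), 60 mm high, with a hard plastic sole 154 x 32 x 8 mm. Origin at the centre of the underside, z up. About 0.17 kg. Grip it from above across its thickness; with its length along the panel's x, one pass along the panel's y sweeps all chips.
- chip0: Loose flat pale wood chip, about 46 x 24 mm and 10 mm high, lying on the panel at the start. Origin at the centre of its underside.
- chip1: Loose flat pale wood chip, about 40 x 26 mm and 10 mm high, lying on the panel at the start. Origin at the centre of its underside.
- chip2: Loose flat pale wood chip, about 50 x 22 mm and 10 mm high, lying on the panel at the start. Origin at the centre of its underside.
- toolbox: Fixed open tool box, origin at the centre of its underside, x along it. Outside 418 (x; 446 over the end battens) x 188 x 87 mm high; inside 400 x 170 mm, clear from 8 mm (floor) to 78 mm up. 9 mm cover boards close the ends of the top: the opening runs from x = -110 to 110 mm between them, y = -85 to 85 mm, so a part can slide 90 mm under either cover.
- opening (a point): Centre of the tool box's opening, level with the top of the cover boards, 87 mm above the box's underside; axes as toolbox.
- lid (a joint): Lid of the tool box, hinged on the -y side of the opening along the box's x: rad, 0 closed, 1.85 at its stop, standing open. It is open (1.75 to 1.85) at the start, need not be touched, and rises to about 275 mm above the box's underside.
- caul: Loose straight oak bar 280 (x) x 28 (y) x 24 mm (z), 0.10 to 0.19 kg, origin at the centre of its underside. Lies flat on the box's floor, ends hidden under both covers. Gripped from above across 28 mm. Too long to lift out flat: slid until centred about 45 mm towards one end, its other end is free; raise that by 20 to 24 degrees, buried end low by its wall, and draw it out lengthwise.
- short_caul_a: Loose bystander: short oak caul 140 x 28 x 24 mm lying on the mat. Origin at the centre of its underside. Leave it alone.
- short_caul_b: Loose bystander: the other short oak caul, 140 x 28 x 24 mm, on the mat. Origin at the centre of its underside. Leave it alone.
- spreader: Loose bystander: flat plastic glue spreader, 110 x 55 x 5 mm, origin at its middle. Leave it alone.
- dish: Loose bystander: round ceramic dish, 90 mm across, 30 mm high, origin at the centre of its underside. Leave it alone.
- glue: Loose bystander: glue bottle, 60 mm across, 170 mm high, origin at the centre of its underside. Leave it alone.
- square: Loose bystander: try square lying flat, stock 110 mm, blade 150 mm, 17 mm high, origin under the middle of the stock, the blade towards its +x. Leave it alone.
- mallet: Loose bystander: wooden mallet lying down, head 65 x 110 x 55 mm, handle 200 mm towards its -x, origin under the middle of the head. Leave it alone.

How it is judged:
By the outcome, as a careful person would: the job done as asked, in the order asked, and still so for the second after the job is handed in, while the arm keeps its last pose, push and grip.
It also fails if it takes over 64 s, if anything falls off the work surface, if the arm or the gripper's body presses on something with over 40 N, if the wrist force passes 120 N, or if a joint passes its speed limit or range.

## Robot

A 6-joint arm with a two-finger parallel gripper is mounted at the origin on the work surface. World frame = base frame: x ahead of the robot, y to its left, z up, the work surface at z = 0. Lengths are in m, angles in rad, forces in N, time in s.
With the tool pointing down it reaches from about 0.3 to 0.875 m from the base axis. Payload 6.4 kg.
Tool frame: the origin (TCP) lies midway between the tips of the shut fingers; the grasp point (between the pads) lies 19 mm behind it; z points along the fingers, y is the line along which they close (so a half turn about z gives the same grasp; the last joint's range is limited). The gripper opens to 88 mm and grips with 3 to 60 N. Pads are 18 mm wide; open, the fingers measure 123 mm over their backs; the gripper's body (75 mm by 187 mm) begins 45 mm behind the grasp point.
Start: joints at [-1.529, 0.181, 1.607, -0, 1.354, -0.206], TCP at [0.141, -0.557, 0.239] pointing down, gripper open.
Joint ranges: [-2.99, 2.99], [-0.89, 2.07], [0.3, 2.58], [-1.14, 4.28], [0, 2.63], [-3.12, 3.12]. Speed limits (rad/s): [2.57, 2.57, 3.01, 3.14, 3.14, 3.14].

## Interface

Orientations are given as a unit quaternion [w, x, y, z].
In Python, from plant import read_state, grab_frame, camera_info, hand_in, silhouettes gives the robot as it stands.
- The arm moves only by the tool apply_moves, never from a script. Its argument "increments" is one flat list of numbers, 7 for each row, row after row: the turn, a rotation vector about the world's x, y, z in degrees, then the shift along the world's x, y, z in mm, then the finger opening in mm, from 0 to 88.1. A call has 1 to 12 rows; each row is the pose to reach, as a shift and turn from the pose commanded when the call began; what a row does not reach only later rows make up. A row lasts 1/12 s, in which the tool goes at most 41.7 mm and 7.16 degrees, less where a joint would pass 70% of its speed; a pose out of reach is approached as far as the arm can. A call with a gripper value outside its range is refused whole. The fingers move at their own pace and stop on an object; the grip force is fixed at half the most. Time passes only in rows, so rows that repeat a pose let the fingers close. It gives the time, the measured TCP pose, the force, the opening and the grip force at its end, in the units of the state.
- read_state(): the state, without advancing time (a new reading comes with each control period).
- grab_frame(name): name is "scene" or "top"; returns the picture (400x640x3 uint8, red, green, blue); there is no depth.
- camera_info(name): a dict with "mtx" (3x3 intrinsics, pixels), "dist_coeffs" ([k1, k2, p1, p2, k3] as OpenCV has them; the pictures are not rectified), "R" (3x3) and "t" (3): a world point X has camera coordinates R X + t. Camera axes: x right, y down, z forward; pixel columns grow to the right and rows downward; lengths in m; the calibration is good to about 2 mm. A picture is of the moment at which its call begins. camera_info takes no time and is no camera call.
- hand_in(): hands the job in; it is judged then, once.
Trained networks look in the newest picture that a camera, given by its name, has taken for a name from the list of things; names that differ only in an ending like _2 or _b are one class to them, and where a whole thing is asked for, a point or a joint stands for the part that bears it (a point fixed in the world has none). Each returns a list of dicts, best first, with "confidence" (0 to 1); they miss things now and then, are a little off and sometimes report something else, mostly with a low value. They report only what shows in the picture. A call takes as long as a camera call.
- silhouettes(camera, name): "region" (400x640 bool, what is visible of it) and "box" ([centre column, centre row, width, height] in pixels, round what is visible of it).
The state is a dict: "time_s": time; "qpos": joint angles; "dq": joint speeds; "joint_efforts": joint torques, N m; "tool_pos": TCP position; "eef_rot": TCP orientation; "force": force on the tool from outside, world axes, zero at the start; "moment": the same for the moment, N m; "gripper_width": finger opening in m; "grip_force": force on a finger pad.
Only numpy, scipy, OpenCV 4.12 (cv2) and the standard library are available. Lean on these libraries where they do the work, as an engineer would, in place of code of your own. Each camera call takes 0.05 s, during which the arm holds its last target. There are 200 camera calls.

## Working session

There is one attempt and no reset: what is moved stays moved. The work goes in short steps, Python scripts to look and compute and a tool call to move; the robot and the scene stay as the last step left them, time stands still between calls to the robot, and variables do not carry over. Pictures are saved under pics/ and viewed, at most 10 in all, crops included, and the job is handed in when it is done.

Besides the shell and the picture viewer there is one more tool, called after "Call:" as name(argument=value, ...), one argument or row to a line, values as JSON. apply_moves: Moves the arm, as the interface text tells. Its arguments: {"type":"object","properties":{"increments":{"type":"array","items":{"type":"number"}}},"required":["increments"]}

```bash
mkdir -p pics; ls; python3 - <<'E'
from plant import *
import cv2
s=read_state(); print({k:s[k] for k in('time_s','tool_pos','eef_rot','gripper_width')})
for c in('scene','top'):
    f=grab_frame(c); cv2.imwrite(f'pics/{c}0.png',f[:,:,::-1]); i=camera_info(c); print(c,i)
E
```

```text
pics
{'time_s': 0.0, 'tool_pos': array([ 0.14101674, -0.55689114,  0.23782247]), 'eef_rot': array([-8.68926388e-04,  9.92334748e-01,  1.23575836e-01,  7.05724292e-05]), 'gripper_width': 0.08808658005596857}
scene {'mtx': array([[380.5570559 ,   0.        , 325.89361174],
       [  0.        , 380.5570559 , 196.81910982],
       [  0.        ,   0.        ,   1.        ]]), 'dist_coeffs': array([-0.00409122,  0.        ,  0.        ,  0.        ,  0.        ]), 'R': array([[ 0.59380679,  0.80449528,  0.01344773],
       [ 0.46145039, -0.32681486, -0.82477608],
       [-0.65913355,  0.49596309, -0.56529955]]), 't': array([-0.35802916, -0.18034804,  1.59218912])}
top {'mtx': array([[385.28890863,   0.        , 316.50478308],
       [  0.        , 385.28890863, 198.41743343],
       [  0.        ,   0.        ,   1.        ]]), 'dist_coeffs': array([-0.0009111,  0.       ,  0.       ,  0.       ,  0.       ]), 'R': array([[-0.02338502, -0.99971227, -0.00534069],
       [-0.99172937,  0.02387198, -0.12610705],
       [ 0.12619826,  0.00234751, -0.99200226]]), 't': array([0.03244892, 0.57446851, 1.27177372])}
```

View pics/top0.png

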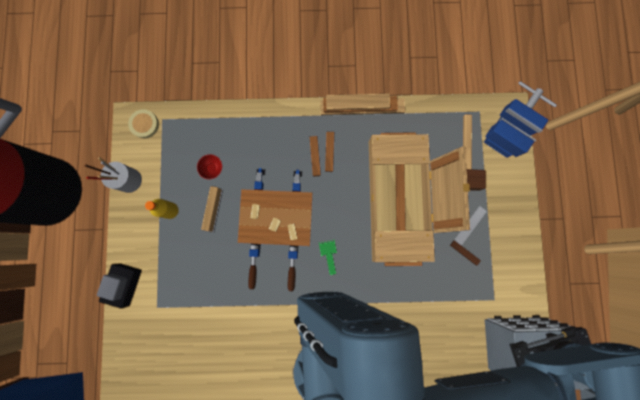

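View pics/scene0.png

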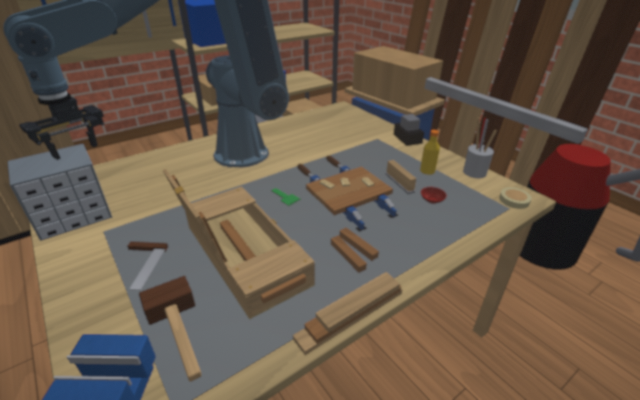

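```bash
cat > h.py <<'E'
from plant import *
import numpy as np, cv2
def ray(cam,px,z):
    i=camera_info(cam); R=np.array(i['R']);t=np.array(i['t'])
    p=cv2.undistortPoints(np.array(px,float).reshape(-1,1,2),i['mtx'],i['dist_coeffs'])[:,0]
    d=np.c_[p,np.ones(len(p))]@R; c=-R.T@t
    return (c+d*((z-c[2])/d[:,2])[:,None])[:,:2]
def proj(cam,X):
    i=camera_info(cam); return cv2.projectPoints(np.array(X,float).reshape(-1,3),cv2.Rodrigues(np.array(i['R']))[0],np.array(i['t']),i['mtx'],i['dist_coeffs'])[0][:,0]
def rect(cam,reg,z):
    ys,xs=np.nonzero(reg); w=ray(cam,np.c_[xs,ys],z)*1000
    (c,s,a)=cv2.minAreaRect(w.astype(np.float32)); b=cv2.boxPoints((c,s,a))
    e=[b[1]-b[0],b[2]-b[1]]; e=max(e,key=np.linalg.norm)
    return np.round(c,1),np.round(sorted(s),1),round((np.degrees(np.arctan2(e[1],e[0]))+90)%180-90,1)
E
python3 - <<'E'
from h import *
for c in('top',):
  for n,z in (('panel',.047),('scraper',.06),('chip0',.057),('toolbox',.087),('caul',.03),('short_caul_a',.024),('spreader',.005),('dish',.03),('glue',.17),('square',.017),('mallet',.055)):
    for d in silhouettes(c,n):
      if d['confidence']>.3: print(c,n,round(d['confidence'],2),np.round(d['box']),d['region'].sum(),*rect(c,d['region'],z))
E
```

```text
top panel 0.84 [275. 231.  78. 119.] 4633 [476.7 161.1] [244.  404.2] -4.3
top scraper 0.88 [213. 208.  18.  45.] 606 [546.  366.5] [ 48.3 149.8] -12.5
top scraper 0.56 [274. 229.  75. 120.] 4676 [477.4 161.1] [239.1 397. ] -4.5
top chip0 0.68 [275. 225.  13.  13.] 88 [489.7 160.3] [23.9 41.3] -27.4
top chip0 0.62 [255. 212.   8.  15.] 94 [535.3 226.2] [23.3 46.9] -0.2
top chip0 0.46 [291. 231.  10.  19.] 97 [463.8 102.6] [22.  50.5] 10.4
top toolbox 0.85 [421. 199.  98. 128.] 10125 [ 563.5 -315.4] [323.  433.9] -1.3
top toolbox 0.58 [401. 198.   8.  67.] 632 [ 567.9 -253.8] [ 32.8 217.7] -2.8
top caul 0.61 [401. 198.   8.  72.] 699 [ 576.9 -264.2] [ 37.8 231. ] -3.0
top short_caul_a 0.83 [330. 152.   8.  38.] 313 [740.7 -28.5] [ 27.8 139.1] -1.6
top short_caul_a 0.52 [316. 155.   9.  45.] 353 [729.5  23.6] [ 33.  143.3] 1.3
top spreader 0.79 [328. 259.  19.  39.] 346 [376.2 -25.5] [ 57.3 111.9] 17.2
top dish 0.8 [213. 168.  26.  25.] 472 [696.1 387.4] [80.9 83.8] 88.6
top glue 0.83 [161. 208.  34.  18.] 487 [540.1 491.1] [ 55.  101.8] 88.6
top square 0.68 [277. 229.  72. 125.] 4633 [478.5 164.9] [248.8 413.4] -4.1
top square 0.62 [467. 236.  37.  59.] 651 [ 438.  -524.5] [113.1 177.5] -39.9
top mallet 0.77 [474. 153.  26.  75.] 801 [ 720.1 -516.4] [ 64.1 265.5] 1.9
```

The top view shows the panel at about (275,218) with three chips at (255,212), (275,225) and (292,231). The scraper is at (210,208), the box at (400,198) with the caul at (401,198), and the lid to the right at (450,190). The scene view agrees, with the gripper at upper left (65,125). Next I'll fit poses with both cameras and look closer at the gripper and the box.

```bash
cat >> h.py <<'E'
from scipy.optimize import minimize
def hullmask(cam,boxes,x,y,a):
    m=np.zeros((400,640),np.uint8)
    R=np.array([[np.cos(a),-np.sin(a)],[np.sin(a),np.cos(a)]])
    for (x0,x1,y0,y1,z0,z1) in boxes:
        P=np.array([[*(R@[u,v]+[x,y]),w] for u in(x0,x1) for v in(y0,y1) for w in(z0,z1)])
        h=cv2.convexHull(np.round(proj(cam,P)*16).astype(np.int32)); cv2.fillConvexPoly(m,h,255,cv2.LINE_AA,4)
    return m/255.
def fit(regs,boxes,x0,s=(.008,.008,.05)):
    def f(p):
        e=0
        for c,r in regs:
            m=hullmask(c,boxes,*p); e+=np.abs(m-r).sum()/r.sum()
        return e
    sim=np.array([x0]+[np.array(x0)+np.eye(3)[i]*s[i] for i in range(3)])
    r=minimize(f,x0,method='Nelder-Mead',options=dict(initial_simplex=sim,xatol=1e-4,fatol=1e-4))
    return np.round([r.x[0]*1e3,r.x[1]*1e3,np.degrees(r.x[2])],1),round(r.fun,3)
def best(cam,n,near,z):
    L=[d for d in silhouettes(cam,n) if d['confidence']>.3]
    if not L: return None
    p=proj(cam,[*near,z])[0]
    d=min(L,key=lambda d:np.hypot(d['box'][0]-p[0],d['box'][1]-p[1])); return d['region'].astype(float)
E
python3 - <<'E'
from h import *
SC=[(-.077,.077,-.016,.016,0,.008),(-.075,.075,-.014,.014,0,.06)]
BX=[(-.209,.209,-.094,.094,0,.087)]
rs=[(c,best(c,'scraper',(.546,.37),.03)) for c in('top','scene')]
for q in ([0],[1],[0,1]): print('scraper',fit([rs[i] for i in q],SC,(.546,.372,-.2)))
# panel wood by colour in top, clipped to panel area
f=grab_frame('top'); g=cv2.cvtColor(f,cv2.COLOR_RGB2HSV); m=((g[...,0]<25)&(g[...,1]>60)).astype(float)
k=np.zeros_like(m); k[180:252,232:318]=1; m*=k
m=cv2.morphologyEx(m,cv2.MORPH_CLOSE,np.ones((9,9))); m=cv2.morphologyEx(m,cv2.MORPH_OPEN,np.ones((15,15)))
print('panel',fit([('top',m)],[(-.09,.09,-.12,.12,.0,.047)],(.5,.161,-.05)),m.sum())
# toolbox, colour in top without lid
w=((g[...,0]<30)&(g[...,1]>50)).astype(float); k=np.zeros_like(w); k[125:270,362:433]=1
t=cv2.morphologyEx(w*k,cv2.MORPH_CLOSE,np.ones((5,5)));
print('box top',fit([('top',t)],BX+[(-.223,.223,-.09,.09,.03,.06)],(.57,-.26,-.04)),t.sum())
s=grab_frame('scene')
a=cv2.resize(f[120:280,190:490],(800,427),interpolation=cv2.INTER_CUBIC)
b=cv2.resize(s[70:170,0:150],(255,170),interpolation=cv2.INTER_CUBIC); c=cv2.resize(s[165:320,170:330],(176,170),interpolation=cv2.INTER_CUBIC)
c2=cv2.resize(s[145:225,270:430],(340,170),interpolation=cv2.INTER_CUBIC)
o=np.zeros((600,800,3),np.uint8); o[:427]=a; o[430:600,:255]=b; o[430:600,260:436]=c; o[430:600,440:780]=c2
cv2.imwrite('pics/comp1.png',o[:,:,::-1])
E
```

```text
scraper (array([549.8, 375.1, -12.3]), np.float64(0.17))
scraper (array([542.7, 382.7, -15.4]), np.float64(0.137))
scraper (array([547.7, 377.3, -14. ]), np.float64(0.334))
panel (array([514.2, 160.7,  -3.6]), np.float64(0.034)) 3917.0
box top (array([ 569.4, -261.9,   -1. ]), np.float64(0.039)) 8207.0
```

View pics/comp1.png

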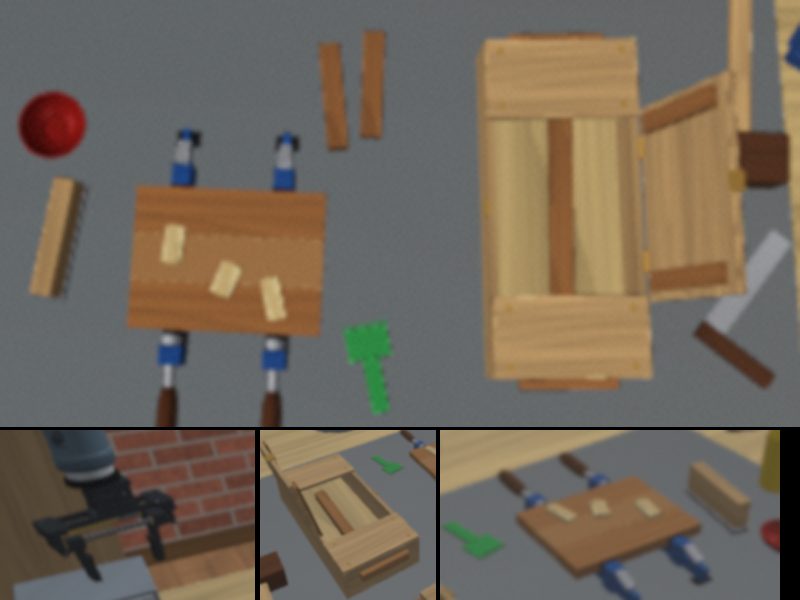

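The close-up shows chips in the panel's middle rows (comp 173,243; 225,280; 273,298), and the scraper standing at left (55,238). The caul lies mid-box, and the lid leans open to the right (690,190). The gripper palm is wide along the closing direction, so its height over the box walls matters. Poses found:

| Thing | x (mm) | y (mm) | Yaw (°) |
|---|---|---|---|
| Panel | 514 | 161 | -3.6 |
| Scraper | 548 | 377 | -13 |
| Box | 569 | -262 | about -1 |

The plan is to carry the scraper to the -y end and sweep toward +y, because the spreader sits by the -y end.

Call:
apply_moves(
  increments=[0, 0, -14, 130, 180, 0, 88, 0, 0, -14, 259, 357, 0, 88, 0, 0, -14, 259, 357, 0, 88, 0, 0, -14, 259, 357, 0, 88, 0, 0, -14, 259, 357, 0, 88, 0, 0, -14, 259, 357, 0, 88, 0, 0, -14, 259, 357, 0, 88, 0, 0, -14, 259, 357, 0, 88, 0, 0, -14, 259, 357, 0, 88, 0, 0, -14, 259, 357, 0, 88, 0, 0, -14, 259, 357, 0, 88, 0, 0, -14, 259, 357, 0, 88],
)

```text
time_s: 1.85
tool_pos: [0.402, -0.1969, 0.239]
eef_rot: [-0.0, 1.0, 0.004, 0.001]
force: [-0.7, -0.3, -0.7]
gripper_width: 0.088
grip_force: 0.0
```

Call:
apply_moves(
  increments=[0, 0, -14, 146, 574, -60, 88, 0, 0, -14, 146, 574, -60, 88, 0, 0, -14, 146, 574, -60, 88, 0, 0, -14, 146, 574, -60, 88, 0, 0, -14, 146, 574, -60, 88, 0, 0, -14, 146, 574, -60, 88, 0, 0, -14, 146, 574, -60, 88, 0, 0, -14, 146, 574, -60, 88, 0, 0, -14, 146, 574, -60, 88, 0, 0, -14, 146, 574, -60, 88, 0, 0, -14, 146, 574, -60, 88, 0, 0, -14, 146, 574, -60, 88],
)

```text
time_s: 2.85
tool_pos: [0.5205, 0.2711, 0.1893]
eef_rot: [0.0, 0.993, -0.12, 0.0]
force: [0.8, -0.7, 0.9]
gripper_width: 0.0877
grip_force: 0.0
```

```bash
python3 - <<'E'
from h import *
s=read_state(); print(s['time_s'],s['tool_pos'],s['eef_rot'],s['qpos'])
# caul & lid measure while arm is away
f=grab_frame('top'); g=cv2.cvtColor(f,cv2.COLOR_RGB2LAB)
for r in range(172,226,9):
    row=f[r,378:432].astype(int); print(r,' '.join('%d'%v for v in (row[:,0]-row[:,2]) ),'|',' '.join('%d'%v for v in row[:,1]))
E
```

```text
2.85 [0.52045701 0.2711267  0.1893288 ] [ 1.59508209e-04  9.92732142e-01 -1.20344569e-01  2.30659946e-04] [ 2.78406920e-01  2.53985695e-01  1.62328287e+00 -4.96366196e-04
  1.26402300e+00  2.09062701e+00]
172 77 77 77 75 75 73 70 72 71 68 68 68 71 73 74 73 71 70 73 76 79 79 82 81 81 78 74 77 78 77 77 76 77 79 79 77 75 75 75 76 76 77 76 72 69 69 69 67 68 73 82 93 98 85 | 154 155 155 152 147 144 142 142 138 135 132 136 139 146 149 145 136 110 88 81 84 85 86 86 87 89 112 144 159 157 155 153 155 157 156 154 151 151 154 154 151 151 146 132 118 117 115 113 116 125 132 130 132 129
181 77 76 76 77 74 73 72 72 71 70 67 69 69 67 67 67 69 69 69 74 79 80 83 83 83 80 77 76 77 79 77 76 77 78 79 78 77 75 76 78 76 76 76 73 71 70 69 67 69 73 74 59 42 58 | 155 156 154 152 150 147 143 143 141 137 135 134 135 133 133 134 131 107 85 81 85 87 88 88 89 91 114 143 157 158 155 153 152 157 156 155 151 151 152 154 152 153 149 136 124 117 118 111 113 124 129 124 119 123
190 76 77 77 76 76 74 72 72 70 70 69 70 70 69 68 67 66 65 68 75 80 81 83 84 85 84 81 77 77 78 78 76 76 77 79 78 77 76 75 75 75 77 78 76 71 70 6
[... 657 characters left out ...]
68 66 68 75 86 87 84 86 87 88 87 80 69 70 73 76 77 77 77 76 77 76 77 76 75 76 77 76 77 74 71 68 67 67 66 69 71 63 46 | 155 156 155 153 152 148 147 147 146 143 141 140 141 139 132 131 128 113 94 91 93 91 93 93 92 93 99 112 133 145 153 153 151 151 153 155 156 154 151 152 154 155 155 154 141 125 119 115 113 113 116 122 123 118
217 76 76 75 76 75 74 74 73 74 73 71 71 71 70 70 68 69 67 72 81 86 87 88 89 88 86 77 65 65 68 69 71 72 76 77 77 77 77 76 75 76 77 78 77 78 74 69 68 66 65 64 69 75 93 | 155 157 155 154 151 149 147 147 145 142 143 138 140 141 137 133 130 119 95 89 89 92 95 95 95 92 90 101 124 134 137 140 143 147 152 153 154 156 154 152 152 157 158 156 151 135 120 114 113 111 111 116 121 126
```

Call:
apply_moves(
  increments=[0, 0, 0, 25, 92, -60, 88, 0, 0, 0, 25, 92, -60, 88, 0, 0, 0, 25, 92, -60, 88, 0, 0, 0, 25, 92, -60, 88, 0, 0, 0, 25, 92, -60, 88],
)

```text
time_s: 3.32
tool_pos: [0.5443, 0.3616, 0.1275]
eef_rot: [0.001, 0.993, -0.119, -0.001]
force: [-0.4, 0.1, 0.7]
gripper_width: 0.0879
grip_force: 0.0
```

```bash
python3 - <<'E'
from h import *
s=read_state(); print(s['time_s'],s['tool_pos'],s['eef_rot'],s['qpos'])
L=ray('top',[[394.8,172],[394.8,199],[395.2,217]],.008)*1e3; R=ray('top',[[404.1,172],[404.8,199],[405.3,217]],.032)*1e3; print(L,R)
import math
for c in('top','scene'):
    for d in silhouettes(c,'lid'): print(c,round(d['confidence'],2),d['box'])
for a in(1.75,1.85):
    for zb in(.078,.087):
        P=[[.569+x,-.262-.094-.188*math.cos(math.pi-a),zb+.188*math.sin(a)] for x in(-.11,.11)]; print(a,zb,proj('top',P).round(),proj('scene',P).round())
E
```

```text
3.3167 [0.5442845  0.36155355 0.1275437 ] [ 0.00106054  0.99283971 -0.11944191 -0.00134925] [ 4.05306202e-01  4.62474456e-01  1.48007566e+00 -5.17505676e-04
  1.20244078e+00  2.21574554e+00]
[[ 665.19994006 -256.9979899 ]
 [ 570.13230952 -252.33644405]
 [ 507.65548434 -250.65218945]] [[ 659.80273611 -283.94760542]
 [ 566.41643085 -281.46552048]
 [ 505.07487797 -279.94928495]]
top 0.74 [450.2, 187.6, 40.5, 84.8]
scene 0.72 [196.3, 219.5, 62.5, 102.2]
scene 0.66 [148.1, 266.2, 40.4, 47.3]
1.75 0.078 [[464. 226.]
 [459. 149.]] [[167. 173.]
 [200. 217.]]
1.75 0.087 [[466. 226.]
 [460. 148.]] [[166. 170.]
 [200. 214.]]
1.85 0.078 [[470. 226.]
 [465. 149.]] [[160. 177.]
 [192. 222.]]
1.85 0.087 [[472. 226.]
 [466. 148.]] [[159. 174.]
 [192. 219.]]
```

Call:
apply_moves(
  increments=[0, 0, 0, 4, 15, -40, 88, 0, 0, 0, 4, 15, -80, 88, 0, 0, 0, 4, 15, -102, 88, 0, 0, 0, 4, 15, -102, 88, 0, 0, 0, 4, 15, -102, 20, 0, 0, 0, 4, 15, -102, 20, 0, 0, 0, 4, 15, -102, 20, 0, 0, 0, 4, 15, -102, 20, 0, 0, 0, 4, 15, -102, 20, 0, 0, 0, 4, 15, -102, 20, 0, 0, 0, 4, 15, -102, 20, 0, 0, 0, 4, 15, -102, 20],
)

```text
time_s: 4.42
tool_pos: [0.5488, 0.377, 0.0278]
eef_rot: [-0.0, 0.993, -0.12, 0.0]
force: [-0.0, -0.9, 0.6]
gripper_width: 0.0363
grip_force: 0.0
```

Call:
apply_moves(
  increments=[0, 0, 0, 0, 0, 0, 20, 0, 0, 0, 0, 0, 0, 20, 0, 0, 0, 0, 0, 0, 20, 0, 0, 0, 0, 0, 0, 20, 0, 0, 0, 0, 0, 30, 20, 0, 0, 0, 0, 0, 70, 20, 0, 0, 0, 0, 0, 100, 20, 0, 0, 0, 0, 0, 100, 20],
)

```text
time_s: 5.08
tool_pos: [0.5527, 0.3788, 0.1352]
eef_rot: [-0.003, 0.993, -0.12, 0.005]
force: [1.0, 0.6, -0.2]
gripper_width: 0.0281
grip_force: 29.6
```

Call:
apply_moves(
  increments=[0, 0, 10, -54, -319, 0, 20, 0, 0, 10, -54, -319, 0, 20, 0, 0, 10, -54, -319, 0, 20, 0, 0, 10, -54, -319, 0, 20, 0, 0, 10, -54, -319, 0, 20, 0, 0, 10, -54, -319, 0, 20, 0, 0, 10, -54, -319, 0, 20, 0, 0, 10, -54, -319, 0, 20, 0, 0, 10, -54, -319, 0, 20, 0, 0, 10, -54, -319, 0, 20, 0, 0, 10, -54, -319, 0, 20, 0, 0, 10, -54, -319, 0, 20],
)

```text
time_s: 6.08
tool_pos: [0.4947, 0.0589, 0.1272]
eef_rot: [-0.0, 0.999, -0.033, -0.0]
force: [0.7, 0.2, -1.4]
gripper_width: 0.0282
grip_force: 29.6
```

```bash
python3 - <<'E'
from h import *
s=read_state(); print(s['time_s'],s['tool_pos'],s['eef_rot'],s['force'])
f=grab_frame('top'); a=grab_frame('scene')
o=np.zeros((420,800,3),np.uint8); o[:,:400]=cv2.resize(f[165:270,225:325],(400,420)); o[:,400:]=cv2.resize(a[110:236,290:410],(400,420))
cv2.imwrite('pics/sw1.png',o[:,:,::-1])
E
```

```text
6.0833 [0.49468062 0.05888563 0.12719935] [-1.81157168e-04  9.99466832e-01 -3.26489192e-02 -2.58566857e-04] [ 0.65534073  0.15638108 -1.41986448]
```

View pics/sw1.png

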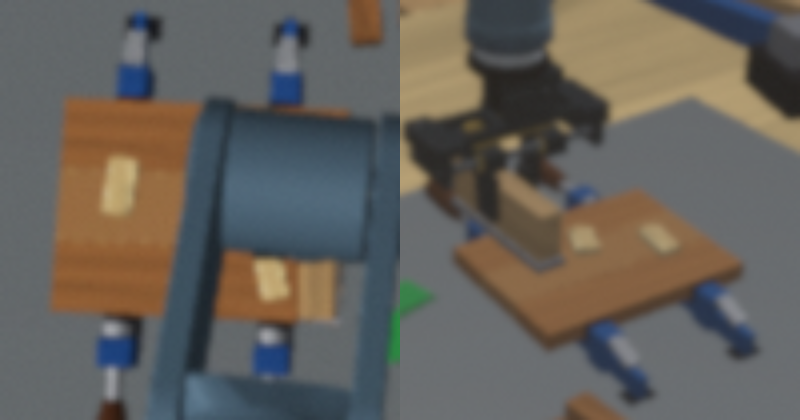

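The scraper is held square, with chip2 visible at (270,278) just ahead of it. I'll lower it at the -y edge until it's just above the panel.

Call:
apply_moves(
  increments=[0, 0, 0, 0, -1, -30, 20, 0, 0, 0, 0, -1, -46, 20, 0, 0, 0, 0, -1, -51, 20, 0, 0, 0, 0, -1, -51, 20, 0, 0, 0, 0, -1, -51, 20],
)

```text
time_s: 6.6
tool_pos: [0.495, 0.0576, 0.0767]
eef_rot: [-0.0, 0.999, -0.033, -0.0]
force: [0.5, 0.4, -1.8]
gripper_width: 0.0279
grip_force: 29.8
```

Call:
apply_moves(
  increments=[0, 0, 0, 1, 10, -1.2, 20, 0, 0, 0, 1.6, 25, -1.2, 20, 0, 0, 0, 2.5, 40, -1.2, 20, 0, 0, 0, 3.5, 55, -1.2, 20, 0, 0, 0, 4.4, 70, -1.2, 20, 0, 0, 0, 5.4, 85, -1.2, 20, 0, 0, 0, 6.3, 100, -1.2, 20, 0, 0, 0, 7.3, 115, -1.2, 20, 0, 0, 0, 8.2, 130, -1.2, 20, 0, 0, 0, 9.2, 145, -1.2, 20, 0, 0, 0, 10.1, 160, -1.2, 20, 0, 0, 0, 11, 175, -1.2, 20],
)

```text
time_s: 7.6
tool_pos: [0.506, 0.2338, 0.076]
eef_rot: [-0.0, 0.999, -0.033, 0.001]
force: [0.1, -0.6, -1.2]
gripper_width: 0.0274
grip_force: 29.8
```

Call:
apply_moves(
  increments=[0, 0, 0, 0.6, 10, 0, 20, 0, 0, 0, 1.3, 20, 0, 20, 0, 0, 0, 1.9, 30, 0, 20, 0, 0, 0, 2.5, 40, 0, 20, 0, 0, 0, 3.1, 50, 0, 20, 0, 0, 0, 3.8, 60, 0, 20, 0, 0, 0, 4.4, 68, 0, 20, 0, 0, 0, 4.4, 68, 0, 20, 0, 0, 0, 4.4, 68, 0, 20],
)

```text
time_s: 8.35
tool_pos: [0.5101, 0.3002, 0.0752]
eef_rot: [0.0, 0.999, -0.033, -0.0]
force: [-0.6, -0.0, -0.8]
gripper_width: 0.0278
grip_force: 29.8
```

```bash
python3 - <<'E'
from h import *
s=read_state(); print(s['time_s'],s['tool_pos'],s['force'])
f=grab_frame('top'); a=grab_frame('scene')
o=np.zeros((420,800,3),np.uint8); o[:,:400]=cv2.resize(f[160:265,195:295],(400,420)); o[:,400:]=cv2.resize(a[110:236,310:430],(400,420))
cv2.imwrite('pics/sw2.png',o[:,:,::-1])
E
```

```text
8.35 [0.51013315 0.30024408 0.07522874] [-0.60393256 -0.03694087 -0.76158744]
```

View pics/sw2.png

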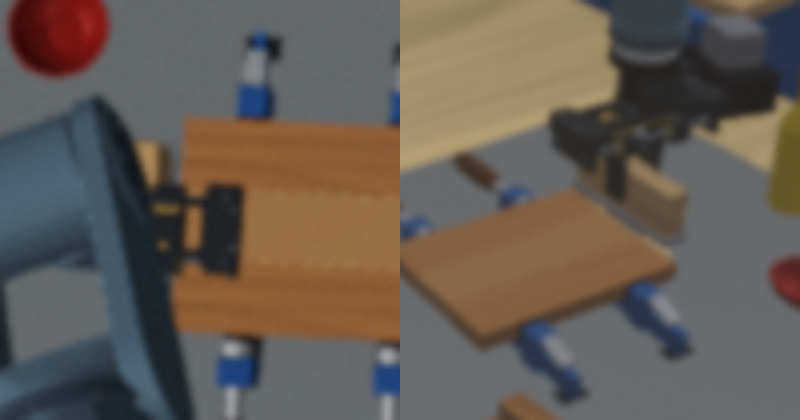

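The panel top is clear. There's a pale sliver near the end edge at scene (650,245), so I'll move on and check where the chips lie.

Call:
apply_moves(
  increments=[0, 0, 0, 8, 38, 8, 20, 0, 0, 0, 16, 75, 8, 20, 0, 0, 0, 16, 75, 8, 20, 0, 0, 0, 16, 75, 8, 20],
)

```text
time_s: 8.78
tool_pos: [0.5263, 0.3759, 0.0833]
eef_rot: [-0.0, 0.999, -0.032, 0.0]
force: [-0.3, -0.6, -1.9]
gripper_width: 0.0278
grip_force: 29.8
```

```bash
python3 - <<'E'
from h import *
s=read_state(); print(s['time_s'],s['tool_pos'],s['force'])
f=grab_frame('top'); a=grab_frame('scene')
o=np.zeros((420,800,3),np.uint8); o[:,:400]=cv2.resize(f[160:265,195:295],(400,420)); o[:,400:]=cv2.resize(a[110:236,310:430],(400,420))
cv2.imwrite('pics/sw3.png',o[:,:,::-1])
for c in('top','scene'):
  for d in silhouettes(c,'chip0'): print(c,round(d['confidence'],2),d['box'],rect(c,d['region'],.01),rect(c,d['region'],.047)[0])
E
```

```text
8.7833 [0.52634239 0.37588092 0.08325854] [-0.27423466 -0.60719531 -1.91818858]
top 0.52 [315.5, 154.4, 9.6, 43.2] (array([729.6,  20.1]), array([ 31.3, 144.4]), np.float32(3.6)) [720.7  20. ]
```

View pics/sw3.png

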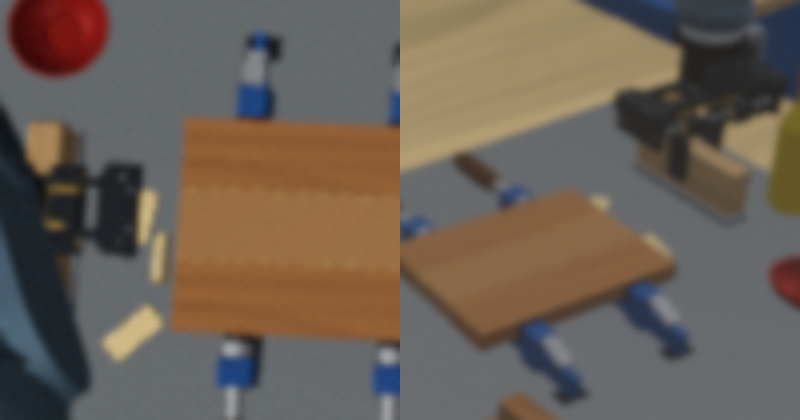

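```bash
python3 - <<'E'
from h import *
for n,c,p in(('A','top',(232,213.7)),('B','top',(234.5,224.5)),('C','top',(228,243.3)),('sB','scene',(386.5,183.5)),('sA','scene',(369.5,171))):
  print(n,[ray(c,[p],z)[0].round(3)*1000 for z in(.005,.015,.03,.045)])
g=proj('scene',[[.530,.305,.01],[.497,.297,.01],[.43,.318,.01]]);print(g)
th=np.radians(-3.6); print('panel +y edge mid',514-120*np.sin(th),161+120*np.cos(th))
E
```

```text
A [array([533., 313.]), array([532., 311.]), array([530., 307.]), array([529., 304.])]
B [array([495., 304.]), array([495., 302.]), array([494., 299.]), array([493., 295.])]
C [array([431., 326.]), array([431., 324.]), array([431., 320.]), array([431., 317.])]
sB [array([529., 333.]), array([540., 321.]), array([556., 303.]), array([572., 285.])]
sA [array([425., 342.]), array([437., 330.]), array([455., 312.]), array([474., 294.])]
[[381.30689758 184.84114575]
 [373.56308918 181.57921826]
 [365.81969864 172.306991  ]]
panel +y edge mid 521.5348623435176 280.7632074113926
```

Three chips are on the mat beyond the +y end (top crop 148,215; 158,258; 132,333), and the panel is clear. I'll put the scraper down at y≈383, opening the fingers only a little so they stay clear of the chips.

Call:
apply_moves(
  increments=[0, 0, 0, 0, 8, -20, 20, 0, 0, 0, 0, 8, -40, 20, 0, 0, 0, 0, 8, -50, 20, 0, 0, 0, 0, 8, -54, 20, 0, 0, 0, 0, 8, -55.5, 20, 0, 0, 0, 0, 8, -55.5, 20],
)

```text
time_s: 9.48
tool_pos: [0.5264, 0.3824, 0.028]
eef_rot: [0.0, 0.999, -0.034, 0.0]
force: [0.3, 0.5, -2.0]
gripper_width: 0.0279
grip_force: 29.8
```

Call:
apply_moves(
  increments=[0, 0, 0, 0, 0, -1, 20, 0, 0, 0, 0, 0, -1, 20, 0, 0, 0, 0, 0, -1, 44, 0, 0, 0, 0, 0, -1, 44, 0, 0, 0, 0, 0, -1, 44, 0, 0, 0, 0, 0, -1, 44, 0, 0, 0, 0, 0, 30, 44, 0, 0, 0, 0, 0, 70, 44, 0, 0, 0, 0, 0, 110, 44, 0, 0, 0, 0, 0, 150, 44, 0, 0, 0, 0, 0, 190, 44, 0, 0, 0, 0, 0, 190, 44],
)

```text
time_s: 10.48
tool_pos: [0.5304, 0.3852, 0.2287]
eef_rot: [-0.004, 0.999, -0.033, 0.007]
force: [0.7, 1.5, 0.7]
gripper_width: 0.0441
grip_force: 0.0
```

Call:
apply_moves(
  increments=[0, 0, 2, 39, -642, 0, 66, 0, 0, 2, 39, -642, 0, 66, 0, 0, 2, 39, -642, 0, 66, 0, 0, 2, 39, -642, 0, 66, 0, 0, 2, 39, -642, 0, 66, 0, 0, 2, 39, -642, 0, 66, 0, 0, 2, 39, -642, 0, 66, 0, 0, 2, 39, -642, 0, 66, 0, 0, 2, 39, -642, 0, 66, 0, 0, 2, 39, -642, 0, 66, 0, 0, 2, 39, -642, 0, 66, 0, 0, 2, 39, -642, 0, 66],
)

```text
time_s: 11.48
tool_pos: [0.5563, -0.1182, 0.218]
eef_rot: [0.0, 1.0, -0.016, 0.0]
force: [0.6, 0.7, 0.6]
gripper_width: 0.0658
grip_force: 0.0
```

```bash
python3 - <<'E'
from h import *
s=read_state(); print(s['time_s'],s['tool_pos'],s['eef_rot'],s['qpos'])
for c in ('top','scene'):
  for n,z in(('scraper',.06),('chip0',.01)):
    for d in silhouettes(c,n): print(c,n,round(d['confidence'],2),d['box'],*rect(c,d['region'],z))
E
```

```text
11.4833 [ 0.55629419 -0.11818414  0.21803663] [ 1.21429320e-04  9.99876309e-01 -1.57236464e-02  3.45762808e-04] [-4.18009164e-01  1.85395196e-01  1.64474037e+00  4.89215645e-05
  1.31072569e+00  1.18422319e+00]
top scraper 0.67 [211.9, 212.3, 16.8, 44.7] [537.4 377.3] [ 46.9 144.6] 0.5
top chip0 0.52 [315.5, 154.4, 9.6, 43.2] [729.6  20.1] [ 31.3 144.4] 3.6
scene scraper 0.79 [398.1, 165.6, 33.8, 23.9] [511.3 414.5] [116.9 191.8] -4.4
scene scraper 0.56 [349.2, 193.1, 104.6, 74.0] [517.7 144.5] [250.9 436.4] -4.4
scene scraper 0.49 [168.6, 328.2, 64.4, 105.2] [ 740.9 -503.2] [109.4 283.3] -4.7
```

Call:
apply_moves(
  increments=[0, 0, 0, 13, -139, 0, 66, 0, 0, 0, 13, -139, 0, 66, 0, 0, 0, 13, -139, 0, 66, 0, 0, 0, 13, -139, 0, 66, 0, 0, 0, 13, -139, -40, 66, 0, 0, 0, 13, -139, -80, 66, 0, 0, 0, 13, -139, -120, 66, 0, 0, 0, 13, -139, -148, 66, 0, 0, 0, 13, -139, -148, 66, 0, 0, 0, 13, -139, -148, 66],
)

```text
time_s: 12.52
tool_pos: [0.5688, -0.2526, 0.0685]
eef_rot: [-0.001, 1.0, -0.015, -0.002]
force: [-0.2, 0.0, 0.4]
gripper_width: 0.0662
grip_force: 0.0
```

```bash
python3 - <<'E'
from h import *
s=read_state(); print(s['time_s'],s['tool_pos'],s['eef_rot'],s['force'])
a=grab_frame('scene'); f=grab_frame('top')
o=np.zeros((560,800,3),np.uint8); o[:,:500]=cv2.resize(a[150:318,170:320],(500,560),interpolation=cv2.INTER_CUBIC); o[:450,500:]=cv2.resize(f[185:275,375:435],(300,450),interpolation=cv2.INTER_CUBIC)
cv2.imwrite('pics/box1.png',o[:,:,::-1])
B=lambda x,y,z:[.569+x/1e3,-.262+y/1e3,z/1e3]
for n,P in(('wall+y top87',[B(-110,85,87),B(110,85,87)]),('78',[B(-110,85,78),B(110,85,78)]),('cover outer corner',[B(110,94,87),B(-110,94,87)]),('out78',[B(110,94,78),B(-110,94,78)])):
   p=proj('scene',P); print(n,((p-[170,150])*3.333).round())
E
```

```text
12.5167 [ 0.56883407 -0.25257966  0.06853053] [-0.00134121  0.99988793 -0.01481813 -0.00165726] [-0.19662114  0.00877218  0.43029529]
wall+y top87 [[270. 175.]
 [399. 306.]]
78 [[271. 183.]
 [399. 314.]]
cover outer corner [[408. 302.]
 [279. 172.]]
out78 [[409. 310.]
 [280. 180.]]
```

View pics/box1.png

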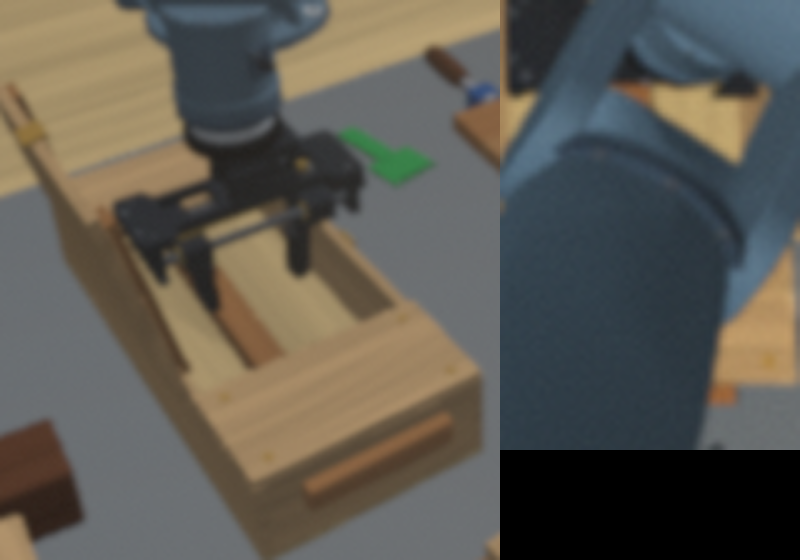

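The body straddles both walls, whose tops are flush with the covers at z=87 mm, and the fingers straddle the caul. So I'll grip high on the caul and feel down gently.

Call:
apply_moves(
  increments=[0, 0, 0, 0, -2, -20, 66, 0, 0, 0, 0, -2, -38, 66, 0, 0, 0, 0, -2, -40, 66, 0, 0, 0, 0, -2, -40, 66],
)

```text
time_s: 12.95
tool_pos: [0.5702, -0.2572, 0.0313]
eef_rot: [0.0, 1.0, -0.016, 0.001]
force: [0.1, -0.2, -0.2]
gripper_width: 0.066
grip_force: 0.0
```

Call:
apply_moves(
  increments=[0, 0, 0, 0, 0, -3, 66, 0, 0, 0, 0, 0, -5, 66, 0, 0, 0, 0, 0, -6, 66, 0, 0, 0, 0, 0, -6, 66],
)

```text
time_s: 13.28
tool_pos: [0.5698, -0.2573, 0.0245]
eef_rot: [0.0, 1.0, -0.016, 0.0]
force: [-0.5, 0.3, 0.0]
gripper_width: 0.0661
grip_force: 0.0
```

Call:
apply_moves(
  increments=[0, 0, 0, 0, 0, -1, 66, 0, 0, 0, 0, 0, -2, 66, 0, 0, 0, 0, 0, -2, 66],
)

```text
time_s: 13.53
tool_pos: [0.5694, -0.2571, 0.0217]
eef_rot: [-0.0, 1.0, -0.016, -0.0]
force: [0.8, 0.6, -0.0]
gripper_width: 0.0662
grip_force: 0.0
```

Call:
apply_moves(
  increments=[0, 0, 0, 0, 0, -1, 66, 0, 0, 0, 0, 0, -2, 66, 0, 0, 0, 0, 0, -2, 66],
)

```text
time_s: 13.78
tool_pos: [0.5694, -0.2571, 0.0196]
eef_rot: [-0.0, 1.0, -0.016, -0.0]
force: [-0.8, 0.0, -0.8]
gripper_width: 0.066
grip_force: 0.0
```

Call:
apply_moves(
  increments=[0, 0, 0, 0, 0, -1, 66, 0, 0, 0, 0, 0, -2, 66, 0, 0, 0, 0, 0, -2, 66],
)

```text
time_s: 14.03
tool_pos: [0.5694, -0.257, 0.0176]
eef_rot: [-0.0, 1.0, -0.016, -0.0]
force: [0.1, 0.1, 0.8]
gripper_width: 0.0659
grip_force: 0.0
```

There's no contact, and the overlap on the caul is about 14 mm. That's a good grip height, so I'll close.

Call:
apply_moves(
  increments=[0, 0, 0, 0, 0, 0, 20, 0, 0, 0, 0, 0, 0, 20, 0, 0, 0, 0, 0, 0, 20, 0, 0, 0, 0, 0, 0, 20, 0, 0, 0, 0, 0, 0, 20, 0, 0, 0, 0, 0, 0, 20, 0, 0, 0, 0, 0, 0, 20, 0, 0, 0, 0, 0, 0, 20, 0, 0, 0, 0, 0, 0, 20, 0, 0, 0, 0, 0, 0, 20],
)

```text
time_s: 14.87
tool_pos: [0.5696, -0.2573, 0.018]
eef_rot: [0.0, 1.0, -0.016, 0.0]
force: [0.4, -0.9, 1.5]
gripper_width: 0.0279
grip_force: 30.1
```

Call:
apply_moves(
  increments=[0, 0, 0, 0, 0, 4, 20, 0, 0, 0, 0, 0, 8, 20, 0, 0, 0, 10, -0.3, 8, 20, 0, 0, 0, 20, -0.6, 8, 20, 0, 0, 0, 28, -0.9, 8, 20, 0, 0, 0, 30, -1, 8, 20, 0, 0, 0, 30, -1, 8, 20],
)

```text
time_s: 15.45
tool_pos: [0.6, -0.258, 0.0259]
eef_rot: [0.0, 1.0, -0.015, 0.0]
force: [0.4, -0.3, -1.0]
gripper_width: 0.0279
grip_force: 30.1
```

```bash
python3 - <<'E'
from h import *
s=read_state(); print(s['time_s'],s['tool_pos'],s['force'],s['moment'])
f=grab_frame('scene')
for d in silhouettes('scene','caul'):
  print(round(d['confidence'],2),d['box'])
  ys,xs=np.nonzero(d['region']); w=ray('scene',np.c_[xs,ys],.04)*1e3; print(w.min(0),w.max(0))
E
```

```text
15.45 [ 0.59995316 -0.25801644  0.02591615] [ 0.44871345 -0.3215285  -0.96972239] [ 0.02471192 -0.00520722 -0.01868158]
0.73 [245.5, 239.9, 34.4, 31.0]
[ 450.06151814 -273.97033272] [ 625.27520743 -239.10842104]
0.35 [348.1, 194.8, 98.0, 80.5]
[267.19030509  29.45691341] [719.62930889 298.69360745]
```

Call:
apply_moves(
  increments=[0, 0, 0, 4, -0.1, 0, 20, 0, 0, 0, 8, -0.2, 0, 20, 0, 0, 0, 12, -0.3, 0, 20, 0, 0, 0, 16, -0.5, 0, 20, 0, 0, 0, 16, -0.5, 0, 20],
)

```text
time_s: 15.97
tool_pos: [0.6164, -0.2588, 0.026]
eef_rot: [0.0, 1.0, -0.016, 0.0]
force: [0.4, -0.4, -1.4]
gripper_width: 0.0279
grip_force: 30.1
```

```bash
python3 - <<'E'
from h import *
M=[]
s=read_state(); print(s['time_s'],s['tool_pos'],s['force'],s['moment'])
f=grab_frame('scene')
for d in silhouettes('scene','caul'):
  print(round(d['confidence'],2),d['box'])
  ys,xs=np.nonzero(d['region']); w=ray('scene',np.c_[xs,ys],.04)*1e3; print(w.min(0),w.max(0))
print(proj('scene',[[.459,-.24,.04],[.48,-.24,.04],[.459,-.27,.04],[.48,-.27,.04],[.459,-.262,.087]]))
o=cv2.resize(f[190:270,205:285],(720,600),interpolation=cv2.INTER_CUBIC)[:, :720]
cv2.imwrite('pics/box2.png',o[:,:,::-1])
E
```

```text
15.9667 [ 0.61642043 -0.25881807  0.02604643] [ 0.42075463 -0.36561728 -1.4475092 ] [ 0.02130226  0.02647452 -0.04611044]
0.71 [348.2, 194.1, 98.2, 73.6]
[267.19030509  24.9411656 ] [719.73781103 299.91836542]
0.61 [243.2, 243.1, 32.7, 31.1]
[ 463.49139857 -270.00313725] [ 625.97876823 -240.51699459]
[[233.75766768 222.30519547]
 [236.81538178 225.86723409]
 [224.45004672 225.93014996]
 [227.43295113 229.58422547]
 [224.80484747 212.34751896]]
```

View pics/box2.png

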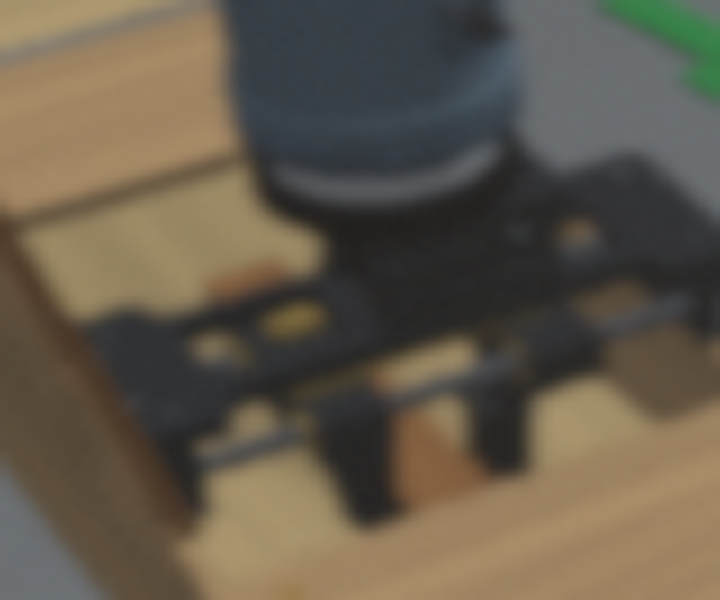

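The picture shows the caul's -x end free of the cover, at (245,275) in the crop, roughly x≈473. So the caul is centred about 45 mm toward +x and gripped near its middle. Next I'll tilt it about the buried end.

Call:
apply_moves(
  increments=[0.1, 2.75, 0, 0.5, 0, 6, 20, 0.2, 5.5, 0, 1.1, 0, 12, 20, 0.25, 8.25, 0, 2.2, 0, 17.8, 20, 0.3, 11, 0, 3.4, 0, 23.5, 20, 0.4, 13.75, 0, 5.2, -0.1, 29, 20, 0.5, 16.5, 0, 7, -0.2, 34.7, 20, 0.6, 19.25, 0, 9.3, -0.3, 40, 20, 0.7, 22, 0, 11.7, -0.4, 45.6, 20, 0.7, 22, 0, 11.7, -0.4, 45.6, 20, 0.7, 22, 0, 11.7, -0.4, 45.6, 20],
)

```text
time_s: 16.9
tool_pos: [0.6276, -0.2589, 0.0708]
eef_rot: [-0.003, 0.982, -0.015, -0.19]
force: [0.1, 0.5, -0.9]
gripper_width: 0.0277
grip_force: 30.1
```

```bash
python3 - <<'E'
from h import *
from scipy.spatial.transform import Rotation as R
s=read_state(); q=s['eef_rot']; r=R.from_quat([q[1],q[2],q[3],q[0]]).as_matrix()
print(s['tool_pos'],s['force'],s['moment'],s['qpos'].round(2)); print(r.round(3)); print('pitch',np.degrees(np.arcsin(-r[2,0])))
f=grab_frame('scene')
for d in silhouettes('scene','caul')[:3]: print(round(d['confidence'],2),d['box'])
t=np.array(s['tool_pos'])
# predicted -x end of the bar: 143 mm along -tool x, from 8-ish mm
print(proj('scene',[t-r[:,0]*.143, t-r[:,0]*.143-r[:,2]*.014, t+r[:,0]*.137]).round(1))
E
```

```text
[ 0.62755595 -0.25887857  0.07075435] [ 0.09342594  0.48079951 -0.85875438] [ 0.00850692 -0.26276787 -0.01988202] [-0.49  0.83  1.08 -0.17  1.58  1.14]
[[ 0.927 -0.031 -0.374]
 [-0.029 -1.     0.012]
 [-0.374 -0.    -0.928]]
pitch 21.94769681281475
0.86 [245.7, 229.9, 41.4, 52.6]
[[230.8 207.1]
 [230.9 204.2]
 [277.6 291.6]]
```

Call:
apply_moves(
  increments=[0, 0, 0, -14, 1, 5.6, 20, 0, 0, 0, -28, 3, 11.2, 20, 0, 0, 0, -42, 5, 16.8, 20, 0, 0, 0, -56, 7, 22.5, 20, 0, 0, 0, -70, 9, 28, 20, 0, 0, 0, -84, 11, 34, 20, 0, 0, 0, -98, 12, 39.5, 20, 0, 0, 0, -108, 13, 43.5, 20, 0, 0, 0, -110, 13, 60, 20, 0, 0, 0, -110, 13, 90, 20, 0, 0, 0, -110, 13, 125, 20, 0, 0, 0, -110, 13, 160, 20],
)

```text
time_s: 18.0
tool_pos: [0.5167, -0.2459, 0.2333]
eef_rot: [-0.003, 0.981, -0.016, -0.191]
force: [0.7, -1.8, -0.4]
gripper_width: 0.0277
grip_force: 30.1
```

```bash
python3 - <<'E'
from h import *
s=read_state(); print(s['tool_pos'],s['force'],s['moment'],s['gripper_width'],s['grip_force'],s['qpos'].round(2))
f=grab_frame('scene'); cv2.imwrite('pics/out1.png',cv2.resize(f[130:310,160:400],(800,600),interpolation=cv2.INTER_CUBIC)[:,:,::-1])
for d in silhouettes('scene','caul')[:3]: print(round(d['confidence'],2),d['box'])
E
```

```text
[ 0.51666509 -0.24585072  0.23331863] [ 0.68329842 -1.76254683 -0.40539261] [-0.02191135 -0.27093212 -0.00752025] 0.027653906360631916 30.061344529967755 [-0.55  0.43  1.34 -0.19  1.7   1.06]
0.85 [233.5, 175.7, 58.3, 75.2]
0.68 [146.0, 266.9, 42.0, 50.1]
```

View pics/out1.png

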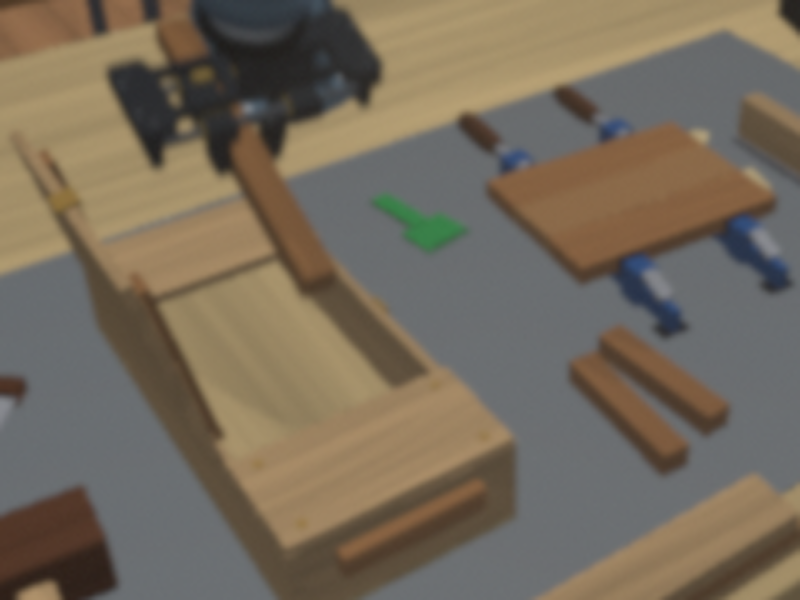

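The caul is out of the box, held tilted, with its low end at crop (318,275). The box is empty and the bystanders are undisturbed. Now I'll work out where along the caul it's gripped, and the leveling turn.

```bash
cat >> h.py <<'E'
from scipy.spatial.transform import Rotation as Ro
def pose():
    s=read_state(); q=s['eef_rot']; return np.array(s['tool_pos']),Ro.from_quat([q[1],q[2],q[3],q[0]])
def turn(yaw):
    t,r=pose(); a=np.radians(yaw); x=[np.cos(a),np.sin(a),0]; z=[0,0,-1]; T=Ro.from_matrix(np.c_[x,np.cross(z,x),z])
    return np.degrees((T*r.inv()).as_rotvec()).round(2)
E
python3 - <<'E'
from h import *
t,r=pose(); m=r.as_matrix(); print(turn(-3.6), ((np.array([.514,.161,.097])-t)*1e3).round(1))
f=grab_frame('scene'); S=[('scene',silhouettes('scene','caul')[0]['region'].astype(float))]
ys,xs=np.nonzero(S[0][1]); print('low end px',xs[ys>ys.max()-4].mean(),ys.max())
for L in(.130,.135,.140,.145,.150):
    P=np.array([t+m[:,0]*L+m[:,1]*y+m[:,2]*z for y in(-.014,.014) for z in(-.014,.010)]); p=proj('scene',P); print(L,p.max(0).round(1),p[:,0].mean().round(1))
E
```

```text
[ -0.64 -21.35  -1.7 ] [  -6.1  408.9 -142.5]
low end px 252.2 215
0.13 [259.4 217. ] 253.8
0.135 [260.3 218.5] 254.7
0.14 [261.2 220.1] 255.6
0.145 [262.2 221.7] 256.5
0.15 [263.1 223.2] 257.4
```

Call:
apply_moves(
  increments=[0, 0, 0, 0, 40, 0, 20, 0, 0, 0, 0, 80, 0, 20, 0, -5, 0, 0, 120, 0, 20, 0, -10, 0, 0, 160, 0, 20, 0, -15, 0, 0, 200, 0, 20, 0, -20, 0, 0, 240, 0, 20, 0, -22, 0, 0, 280, 0, 20, 0, -22, 0, 0, 320, 0, 20, 0, -22, 0, 0, 360, 0, 20, 0, -22, 0, 0, 390, 0, 20, 0, -22, 0, 0, 400, 0, 20, 0, -22, 0, 0, 400, 0, 20],
)

```text
time_s: 19.2
tool_pos: [0.5158, 0.156, 0.2299]
eef_rot: [-0.006, 1.0, -0.013, -0.002]
force: [0.1, 0.1, -0.3]
gripper_width: 0.0279
grip_force: 30.1
```

```bash
python3 - <<'E'
from h import *
t,r=pose(); m=r.as_matrix(); s=read_state(); print(s['time_s'],t,s['force'],s['gripper_width']); print(turn(-3.6), ((np.array([.514,.161,.097])-t)*1e3).round(1))
for c in('scene','top'):
    f=grab_frame(c)
    for d in silhouettes(c,'caul')[:3]:
        ys,xs=np.nonzero(d['region']); print(c,round(d['confidence'],2),d['box'],xs.min(),xs.max(),ys.min(),ys.max(), xs[ys>ys.max()-3].mean())
    for L in(.130,.140,.150):
        P=np.array([t+m[:,0]*l+m[:,1]*y+m[:,2]*z for l in(L,L-.28) for y in(-.014,.014) for z in(-.014,.010)]); p=proj(c,P); print(L,p.min(0).round(1),p.max(0).round(1))
E
```

```text
19.2 [0.51582273 0.15598841 0.22986576] [ 0.08712991  0.07190109 -0.31256078] 0.02787444575396918
[-0.69 -0.16 -2.14] [  -1.8    5.  -132.9]
scene 0.72 [352.9, 140.0, 64.7, 36.0] 320 382 120 158 375.5769230769231
0.13 [319.8 117.8] [381.7 159.6]
0.14 [321.5 118.8] [384. 161.]
0.15 [323.2 119.8] [386.3 162.4]
top 0.85 [269.1, 212.2, 12.9, 101.9] 264 276 165 260 268.0
0.13 [262.4 166.2] [274.9 264.5]
0.14 [262.5 162.8] [275.  260.9]
0.15 [262.6 159.4] [275.  257.3]
```

Call:
apply_moves(
  increments=[-0.7, -0.2, -2.1, 0, 5, -25, 20, -0.7, -0.2, -2.1, 0, 5, -50, 20, -0.7, -0.2, -2.1, 0, 5, -75, 20, -0.7, -0.2, -2.1, 0, 5, -100, 20, -0.7, -0.2, -2.1, 0, 5, -120, 20, -0.7, -0.2, -2.1, 0, 5, -130, 20, -0.7, -0.2, -2.1, 0, 5, -133, 20, -0.7, -0.2, -2.1, 0, 5, -133, 20, -0.7, -0.2, -2.1, 0, 5, -133, 20, -0.7, -0.2, -2.1, 0, 5, -133, 20, -0.7, -0.2, -2.1, 0, 5, -133, 20, -0.7, -0.2, -2.1, 0, 5, -133, 20],
)

```text
time_s: 20.4
tool_pos: [0.5179, 0.159, 0.0995]
eef_rot: [0.0, 0.999, -0.033, 0.003]
force: [-0.6, -0.1, -0.7]
gripper_width: 0.0272
grip_force: 30.1
```

```bash
python3 - <<'E'
from h import *
t,r=pose(); m=r.as_matrix(); s=read_state(); print(s['time_s'],t,s['force'],s['gripper_width'],s['dq'].round(3)); print(turn(-3.6))
F={}
for c in('scene','top'):
    F[c]=grab_frame(c)
    for d in silhouettes(c,'caul')[:1]:
        ys,xs=np.nonzero(d['region']); print(c,round(d['confidence'],2),d['box'],xs.min(),xs.max(),ys.min(),ys.max())
    for L in(.130,.140):
        P=np.array([t+m[:,0]*l+m[:,1]*y+m[:,2]*z for l in(L,L-.28) for y in(-.014,.014) for z in(-.014,.010)]); p=proj(c,P); print(L,p.min(0).round(1),p.max(0).round(1))
o=np.hstack([cv2.resize(F['scene'][100:280,280:440],(400,450)),cv2.resize(F['top'][130:310,190:350],(400,450))]); cv2.imwrite('pics/fin.png',o[:,:,::-1])
E
```

```text
20.4 [0.5179222  0.15904621 0.0995209 ] [-0.56564036 -0.07545761 -0.65596091] 0.027211523137175432 [ 0.002  0.005  0.005 -0.001  0.    -0.   ]
[0.01 0.32 0.16]
scene 0.74 [357.6, 181.3, 41.8, 29.4] 337 377 164 195
0.13 [322.  151.8] [377.7 196.5]
0.14 [323.5 152.9] [379.8 198.1]
top 0.66 [315.6, 157.1, 12.0, 44.6] 310 321 136 176
0.13 [265.6 173.8] [280.  262.2]
0.14 [265.8 170.8] [280.2 259. ]
```

View pics/fin.png

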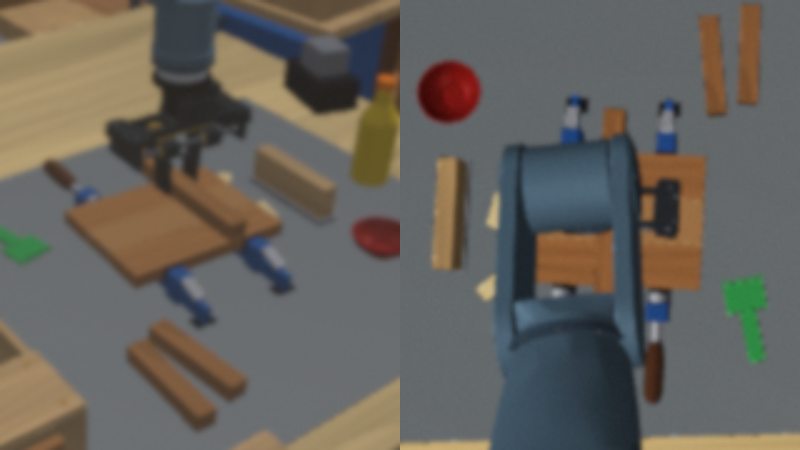

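The caul is level across the panel, the scraper is standing on the mat, the chips are on the mat beyond the end, and the bystanders are in place. I'll settle it slightly lower.

Call:
apply_moves(
  increments=[0, 0.3, 0, -1, 1, -5, 20, 0, 0.3, 0, -1, 1, -5, 20, 0, 0.3, 0, -1, 1, -5, 20, 0, 0.3, 0, -1, 1, -5, 20],
)

```text
time_s: 20.93
tool_pos: [0.516, 0.16, 0.0932]
eef_rot: [0.0, 0.999, -0.033, -0.001]
force: [-0.9, 0.5, -0.2]
gripper_width: 0.0277
grip_force: 30.1
```

```bash
python3 - <<'E'
from h import *
s=read_state(); print(s['time_s'],s['tool_pos'],s['gripper_width'],turn(-3.6)); print(hand_in())
E
```

```text
20.9333 [0.51604488 0.15999823 0.09318139] 0.027747325069425254 [ 0.02 -0.12  0.16]
the job is handed in; nothing more can be done
None
```

The job is handed in at about 21 s: all three chips are on the mat (one seems to be standing on its edge near the panel's end), the scraper is standing on the mat, and the caul is held level across the glue lines, over the panel's middle to within about 5 mm and roughly 36 mm above it.

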